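# Lock the pleating form with the packing block that fits

## Robot

A 6-joint arm with a two-finger parallel gripper is mounted at the origin on the work surface. World frame = base frame: x ahead of the robot, y to its left, z up, the work surface at z = 0. Lengths are in mm, angles in degrees, forces in N, time in s.
With the tool pointing down it reaches from about 425 to 950 mm from the base axis. Payload 14.7 kg.
Tool frame: the origin (TCP) lies at the very end of the fingers, on their centre line; the grasp point (between the pads) lies 19 mm behind it; z points along the fingers, y is the line along which they close (so a half turn about z gives the same grasp; the last joint's range is limited). The gripper opens to 85 mm and grips with 20 to 120 N. Pads are 22 mm wide; open, the fingers measure 114 mm over their backs; the gripper's body (76 mm by 85 mm) begins 54 mm behind the grasp point. The pads swing forward as they close: fully open they stand 13 mm farther back than shut.
Start: joints at [-79.274, 27.513, 91.461, -0, 61.026, -2.67], TCP at [150.606, -632.305, 231.297] pointing down, gripper open.
Joint ranges: [-157.49, 157.49], [-46.99, 117.5], [13.45, 153.17], [-89.5, 269.5], [5.16, 153.95], [-167.48, 167.48]. Speed limits (degrees/s): [108.29, 108.29, 136.94, 172.46, 172.46, 172.46].

## Interface

Orientations are given as [roll, pitch, yaw] about the fixed x, y, z axes, in that order (R = Rz(yaw) Ry(pitch) Rx(roll)).
In Python, from plant import read_state, vision, robot, models gives the robot as it stands.
- The arm moves only by the tool carry_out, never from a script. Its arguments are lists of equal length, an entry for each row: "travel": the shift along the tool's x, y, z in units of 30 mm (1.0 is 30 mm), a list of three; "dr": the turn, a rotation vector about the tool's x, y, z in units of 5 degrees (1.0 is 5 degrees), a list of three; "gripper": the opening in per cent of the stroke, from 0 (shut) to 100 (fully open). In form: {"travel": [[tx, ty, tz], ...], "dr": [[rx, ry, rz], ...], "gripper": [gripper, ...]}. A call has 1 to 5 rows; each row shifts and turns the commanded pose from where the row before left it, along the tool's axes as they then stand; what a row does not reach is not made up. A row lasts 1/12 s, in which the tool goes at most 41.7 mm and 7.16 degrees, less where a joint would pass 70% of its speed; a pose out of reach is approached as far as the arm can. A call is refused whole if a number of a shift passes 1 or a number of a turn 1, either way. A call with a gripper value outside its range is refused whole. The fingers move at their own pace and stop on an object; "force" is the grip in N (left out, the last holds). Time passes only in rows, so rows that do not move let the fingers close. It gives the time, the measured TCP pose, the force, the opening and the grip force at its end, in the units of the state.
- read_state(): the state, without advancing time (a new reading comes with each control period).
- vision.camera(name): name is "scene" or "side" or "wrist"; returns a dict with "pixels" (420x560x3 uint8, red, green, blue), "mtx" (3x3 intrinsics, pixels), "pose" (4x4, takes a point from camera to world coordinates). Camera axes: x right, y down, z forward; pixel columns grow to the right and rows downward; lengths in mm; the calibration is good to about 2 mm. A picture is of the moment at which its call begins. There is no depth.
- robot.hand_in(): hands the job in; it is judged then, once.
Trained networks look in a picture, given as the dict that the camera call returned (one of the last four; its "shot" number tells which), for a name from the list of things; names that differ only in an ending like _2 or _b are one class to them, and where a whole thing is asked for, a point or a joint stands for the part that bears it (a point fixed in the world has none). Each returns a list of dicts, best first, with "confidence" (0 to 1); they miss things now and then, are a little off and sometimes report something else, mostly with a low value. They report only what shows in the picture. A call takes as long as a camera call. They do not tell look-alikes from the thing itself.
- models.masks_of(picture, query): "mask" (420x560 bool, what is visible of it) and "bbox" ([left, top, right, bottom] in pixels, round what is visible of it).
The state is a dict: "t": time; "joint_pos": joint angles; "dq": joint speeds; "joint_efforts": joint torques, N m; "tool_pos": TCP position; "tool_rot": TCP orientation; "contact_force": force on the tool from outside, world axes, zero at the start; "ft_torque": the same for the moment, N m; "grip_width": finger opening in mm; "finger_force": force on a finger pad.
Only numpy, scipy, OpenCV 4.12 (cv2) and the standard library are available. Lean on these libraries where they do the work, as an engineer would, in place of code of your own. Each camera call takes 0.05 s, during which the arm holds its last target. There are 200 camera calls.

## Task

Lock the pleating form in the middle bay of the sloped wooden jig: try the dark wooden packing blocks to find the one that just fills the gap between the form and the blue wall, press it fully home, square to the slope, tongue outward, and let go. Leave the other two blocks standing upright on the table and knock over neither the glue bottle nor the flask.

Things in the scene. Friction and masses are not known exactly. Their poses are not given: they have to be found in the camera images.
- jig: sloped wooden jig fixed to the table (base board 150 x 310 mm). Origin on the table under the middle of its trough, z up; its x axis points level to the low side, away from the robot, y along the trough
- bed: the jig's bed, a trough along y, tilted 30 degrees about y, high side towards the robot, facing away from it. Origin at the centre of the trough floor, 65 mm above the table; x down the slope, y along the trough, z square out of the slope. Rails 26 mm high, inner faces at x = -31 and +31 mm, length 290 mm. Two blue cross walls 30 mm high, 12 mm thick, bound the middle bay: inner faces at y = -45 and +45 mm
- gap_end (a point): foot of the +y blue wall's inner face, on the trough floor's middle line (bed x 0, y +45 mm, z 0). The gap to fill lies between it and the form. The right block is 3 mm thinner than the gap and 6 mm narrower than the rails' spacing; a thicker one stops on the rims 30 mm above the floor, a thinner one leaves 9 mm or more of play
- form_a: one of three ribbed cream-and-wood pleating forms, fixed, 56 mm wide, top 30 mm above the trough floor; origin at the -y end of its underside. The one in the middle bay (the other two are parked outside the blue walls) runs from the -y wall towards the +y wall. Lengths differ: the gap left at the +y wall is 23, 29 or 35 mm; which form leaves which is not marked
- form_b: one of three ribbed cream-and-wood pleating forms, fixed, 56 mm wide, top 30 mm above the trough floor; origin at the -y end of its underside. The one in the middle bay (the other two are parked outside the blue walls) runs from the -y wall towards the +y wall. Lengths differ: the gap left at the +y wall is 23, 29 or 35 mm; which form leaves which is not marked
- form_c: one of three ribbed cream-and-wood pleating forms, fixed, 56 mm wide, top 30 mm above the trough floor; origin at the -y end of its underside. The one in the middle bay (the other two are parked outside the blue walls) runs from the -y wall towards the +y wall. Lengths differ: the gap left at the +y wall is 23, 29 or 35 mm; which form leaves which is not marked
- block_thin: packing block of dark wood, 20 mm thick along its y axis. Lower part 56 mm wide (along its x) and 36 mm high, above it a grip tongue 36 mm wide (x), the same 20 mm thick, up to 84 mm high in all. Origin at the centre of its underside, z up. Stands loose and upright on the table
- block_mid: packing block of dark wood, 26 mm thick along its y axis. Lower part 56 mm wide (along its x) and 36 mm high, above it a grip tongue 36 mm wide (x), the same 26 mm thick, up to 84 mm high in all. Origin at the centre of its underside, z up. Stands loose and upright on the table
- block_thick: packing block of dark wood, 32 mm thick along its y axis. Lower part 56 mm wide (along its x) and 36 mm high, above it a grip tongue 36 mm wide (x), the same 32 mm thick, up to 84 mm high in all. Origin at the centre of its underside, z up. Stands loose and upright on the table
- glue: brown glue bottle with white cap, 52 mm across, 130 mm high, loose; origin at the centre of its underside
- flask: green drinking flask, 66 mm across, 190 mm high, loose; origin at the centre of its underside
Things that resemble listed ones, but are neither listed nor needed, are in the scene too. What is shaped like the block_mid but pink or white is not meant.

How it is judged:
By the outcome, as a careful person would: the job done as asked, in the order asked, and still so for the second after the job is handed in, with the robot touching nothing.
It also fails if it takes over 64 s, if anything falls off the work surface, if the arm or the gripper's body presses on something with over 40 N, if the wrist force passes 120 N, or if a joint passes its speed limit or range.

## Working session

There is one attempt and no reset: what is moved stays moved. The work goes in short steps, Python scripts to look and compute and a tool call to move; the robot and the scene stay as the last step left them, time stands still between calls to the robot, and variables do not carry over. Pictures are saved under pics/ and viewed, at most 10 in all, crops included, and the job is handed in when it is done.

Besides the shell and the picture viewer there is one more tool, called after ">>>" in YAML: its name, and indented under it one key for each argument. carry_out: Moves the arm, as the interface text tells. Its arguments: {"type":"object","properties":{"travel":{"type":"array","items":{"type":"array","items":{"type":"number"}}},"dr":{"type":"array","items":{"type":"array","items":{"type":"number"}}},"gripper":{"type":"array","items":{"type":"number"}},"force":{"type":"number"}},"required":["travel","dr","gripper"]}

```bash
ls; mkdir -p pics
python3 - <<'E'
from plant import read_state, vision, robot, models
import cv2, numpy as np
for n in ("scene","side"):
    p=vision.camera(n); cv2.imwrite(f"pics/{n}0.png",p["pixels"][:,:,::-1])
    print(n,p["mtx"].tolist(),np.round(p["pose"],3).tolist())
    for q in ("jig","block_mid","form_a","glue","flask","gap_end"):
        try:
            print(q,[(round(d["confidence"],2),np.round(d["bbox"]).tolist()) for d in models.masks_of(p,q)])
        except Exception as e: print(q,e)
print(read_state())
E
```

```text
pics
scene [[388.9477934126667, 0.0, 282.9769773440123], [0.0, 388.9477934126667, 202.55849869131657], [0.0, 0.0, 1.0]] [[-0.484, 0.51, -0.711, 1282.071], [0.875, 0.263, -0.407, 432.446], [-0.021, -0.819, -0.574, 650.29], [0.0, 0.0, 0.0, 1.0]]
jig [(0.71, [195.0, 176.0, 218.0, 198.0]), (0.61, [179.0, 171.0, 304.0, 249.0])]
block_mid [(0.89, [415.0, 204.0, 442.0, 238.0]), (0.77, [393.0, 214.0, 417.0, 259.0]), (0.67, [373.0, 192.0, 401.0, 230.0])]
form_a [(0.71, [256.0, 192.0, 286.0, 216.0]), (0.7, [217.0, 177.0, 253.0, 211.0]), (0.58, [195.0, 174.0, 220.0, 199.0]), (0.43, [180.0, 173.0, 303.0, 248.0]), (0.36, [189.0, 170.0, 296.0, 238.0])]
glue [(0.91, [410.0, 254.0, 445.0, 311.0]), (0.25, [188.0, 172.0, 299.0, 234.0])]
flask [(0.95, [145.0, 129.0, 177.0, 194.0])]
gap_end [(0.65, [186.0, 171.0, 298.0, 238.0])]
side [[421.10229010559374, 0.0, 280.1914877712723], [0.0, 421.10229010559374, 213.63216529539514], [0.0, 0.0, 1.0]] [[-0.868, -0.298, 0.397, 80.968], [-0.496, 0.525, -0.692, 848.265], [-0.002, -0.798, -0.603, 790.806], [0.0, 0.0, 0.0, 1.0]]
jig [(0.73, [244.0, 162.0, 327.0, 242.
[... 493 characters left out ...]
4.0])]
{'t': 0.7, 'joint_pos': array([-7.92713575e+01,  2.75110768e+01,  9.14616365e+01,  7.78062411e-04,
        6.10255845e+01, -2.66907295e+00]), 'dq': array([ 0.0412642 , -0.00899911,  0.05066336, -0.0495912 ,  0.0157038 ,
       -0.01865486]), 'joint_efforts': array([-2.54548970e-03, -9.50273037e+01, -4.30587959e+01, -1.18713342e-04,
        9.07842077e-04, -2.40264512e-05]), 'tool_pos': array([ 150.64469204, -632.29680261,  231.32075926]), 'tool_rot': array([ 1.79998268e+02, -6.00686977e-04,  1.33973386e+01]), 'contact_force': array([ 0.70504584, -0.30056071,  0.07554031]), 'ft_torque': array([ 0.00108522, -0.00979933, -0.05644331]), 'finger_force': 0.0, 'grip_width': 85.3086086089761}
```

Run:
```python
import cv2
a=cv2.imread("pics/scene0.png"); b=cv2.imread("pics/side0.png")
cv2.imwrite("pics/s1.png",cv2.resize(a[110:330,130:460],(795,530),interpolation=cv2.INTER_CUBIC))
cv2.imwrite("pics/s2.png",cv2.resize(b[100:360,120:370],(577,600),interpolation=cv2.INTER_CUBIC))
```

```text
(no output)
```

View pics/s1.png

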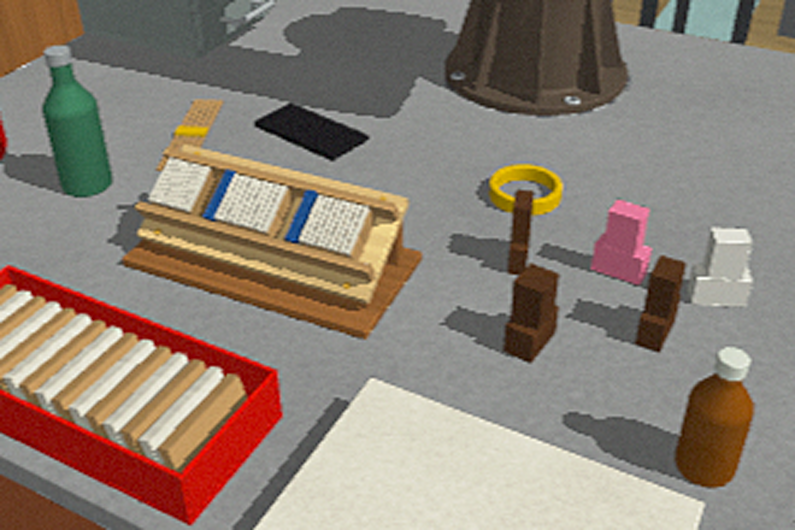

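View pics/s2.png

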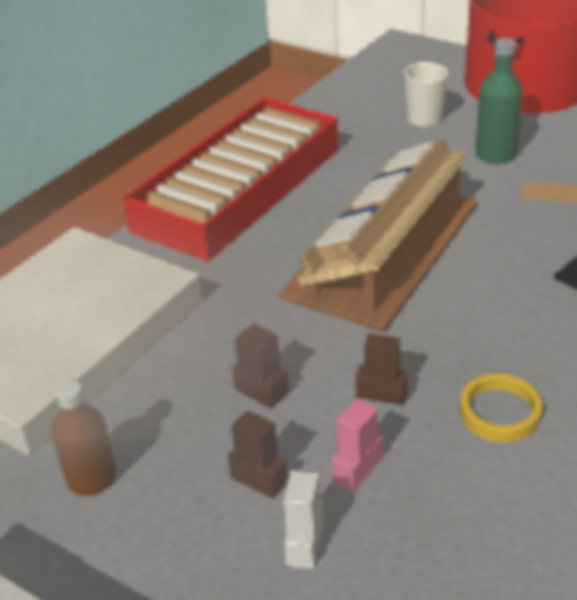

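```bash
cat > h.py <<'E'
import numpy as np, cv2, pickle
from scipy.optimize import minimize
from scipy.spatial.transform import Rotation as R
def proj(p,X):
    T=np.linalg.inv(p["pose"]); c=np.asarray(X)@T[:3,:3].T+T[:3,3]; u=c@np.asarray(p["mtx"]).T
    return u[:,:2]/u[:,2:]
def ray(p,uv,z):
    d=p["pose"][:3,:3]@np.linalg.solve(p["mtx"],[uv[0],uv[1],1]); o=p["pose"][:3,3]
    return o+d*(z-o[2])/d[2]
def box(x,y,z0,z1): return [[a,b,c] for a in(-x,x) for b in(-y,y) for c in(z0,z1)]
def rz(a): return R.from_euler("z",a,degrees=True).as_matrix()
def blockmask(p,x,y,yaw,t,S=4):
    m=np.zeros((420*S,560*S),np.uint8)
    for B in (box(28,t/2,0,36),box(18,t/2,36,84)):
        uv=proj(p,np.array(B)@rz(yaw).T+[x,y,0])
        cv2.fillConvexPoly(m,cv2.convexHull(np.round((uv+.5)*S).astype(np.int32)),1)
    return cv2.resize(m.astype(np.float32),(560,420),interpolation=cv2.INTER_AREA)
def bedT(x,y,yaw):
    M=np.eye(4); M[:3,:3]=rz(yaw)@R.from_euler("y",30,degrees=True).as_matrix(); M[:3,3]=[x,y,65]; return M
E
cat > f.py <<'E'
from h import *
from plant import vision
ps={}
for n in("scene","side"):
    p=vision.camera(n); ps[n]=p
pickle.dump(ps,open("ps.pkl","wb"))
dm={}
for n,p in ps.items():
    i=p["pixels"].astype(int); r,g,b=i[...,0],i[...,1],i[...,2]
    m=((r<120)&(r-b>12)&(r-g>8)).astype(np.uint8); 
    k,l,s,c=cv2.connectedComponentsWithStats(m); dm[n]=(l,s)
    print(n,[(s[j].tolist(),ray(p,(s[j][0]+s[j][2]/2,s[j][1]+s[j][3]),0)[:2].round()) for j in range(1,k) if s[j][4]>60])
a=ps["scene"]["pixels"][165:260,175:310];b=ps["side"]["pixels"][155:245,235:335]
A=cv2.resize(a,None,fx=4.4,fy=4.4,interpolation=cv2.INTER_CUBIC);B=cv2.resize(b,None,fx=1.9,fy=1.9,interpolation=cv2.INTER_CUBIC)
C=np.zeros((A.shape[0],A.shape[1]+B.shape[1],3),np.uint8);C[:,:A.shape[1]]=A;C[:B.shape[0],A.shape[1]:]=B
cv2.imwrite("pics/j.png",C[...,::-1]);print(C.shape)
E
python3 f.py
```

```text
scene [([15, 0, 99, 122, 5158], array([  379., -1147.])), ([160, 0, 26, 13, 121], array([-1889., -2583.])), ([284, 0, 15, 15, 67], array([-2227., -1434.])), ([315, 0, 76, 158, 4058], array([131.,  57.])), ([362, 0, 52, 39, 235], array([-1640.,  -346.])), ([416, 0, 45, 35, 991], array([-1906.,   -51.])), ([460, 0, 24, 38, 451], array([-1900.,   178.])), ([537, 0, 23, 41, 485], array([-2006.,   645.])), ([295, 21, 14, 19, 66], array([-1369.,  -893.])), ([308, 54, 15, 27, 88], array([-572., -414.])), ([532, 84, 28, 59, 1287], array([-287.,  635.])), ([339, 189, 23, 72, 938], array([615., 232.])), ([187, 197, 97, 30, 282], array([635., -87.])), ([186, 208, 96, 31, 501], array([678., -62.])), ([394, 216, 21, 40, 503], array([539., 341.])), ([181, 218, 100, 33, 284], array([719., -42.])), ([0, 254, 307, 166, 21773], array([1114.,   82.])), ([410, 265, 29, 48, 862], array([689., 421.]))]
side [([398, 0, 115, 214, 13339], array([ 127., -326.])), ([525, 33, 19, 51, 110], array([    2., -1692.])), ([530, 68, 10, 27, 68], array([  -12., -1525.])), ([535, 81, 15, 37, 114], array([  -62., -1244.])), ([0, 118, 238, 171, 3508], array([798., 415.])), ([475, 139, 85, 113, 6583], array([ -59., -231.])), ([179, 146, 54, 40, 84], array([899., -70.])), ([210, 155, 58, 50, 646], array([739., -34.])), ([282, 173, 42, 62, 737], array([492.,  -2.])), ([286, 188, 41, 56, 107], array([465.,  28.])), ([257, 219, 21, 8, 91], array([601.,  17.])), ([424, 238, 124, 109, 8747], array([-32., 139.])), ([221, 241, 24, 36, 619], array([572., 238.])), ([274, 244, 23, 32, 536], array([456., 168.])), ([149, 275, 21, 40, 429], array([652., 427.])), ([219, 278, 25, 38, 667], array([503., 345.]))]
(418, 784, 3)
```

View pics/j.png

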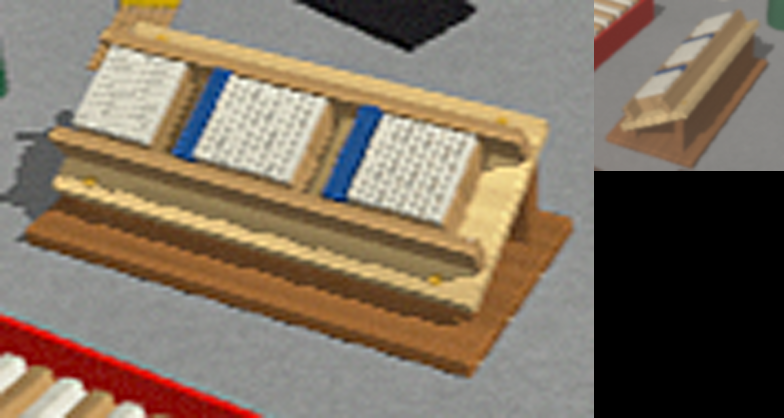

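```bash
cat > g.py <<'E'
from h import *
from scipy.optimize import least_squares
ps=pickle.load(open("ps.pkl","rb")); p=ps["scene"]
Z=np.array([[233,74],[193,158],[358,106],[323,197],[380,108],[346,203],[330,99],[296,186]])/4.4+[175,165]
def model(v):
    x,y,a,g=v; L=np.array([[-28,-45,30],[28,-45,30],[-31,45,30],[31,45,30],[-31,57,30],[31,57,30],[-28,45-g,30],[28,45-g,30]])
    M=bedT(x,y,a); return proj(p,L@M[:3,:3].T+M[:3,3])
r=least_squares(lambda v:(model(v)-Z).ravel(),[600,-50,0,29]); print(r.x.round(1),r.fun.round(2))
dm={}
for n,q in ps.items():
    i=q["pixels"].astype(int); rr,g,b=i[...,0],i[...,1],i[...,2]
    dm[n]=((rr<125)&(rr-b>12)&(rr-g>8)).astype(np.float32)
seed={"A":(570,230),"B":(456,162),"C":(503,340)}
for k,(x0,y0) in seed.items():
    out=[]
    for t in(20,26,32):
        W={n:cv2.dilate((blockmask(q,x0,y0,0,60)>0).astype(np.uint8),np.ones((5,5))) for n,q in ps.items()}
        def cost(v):
            c=0
            for n,q in ps.items():
                m=blockmask(q,*v,t); d=dm[n]*W[n] if 1 else 0
                c+=1-np.minimum(m,d).sum()/np.maximum(m,d).sum()
            return c
        best=min((minimize(cost,(x0,y0,a),method="Nelder-Mead",options=dict(initial_simplex=[[x0,y0,a],[x0+12,y0,a],[x0,y0+12,a],[x0,y0,a+12]],maxfev=150)) for a in range(0,180,30)),key=lambda r:r.fun)
        out.append((t,round(best.fun,3),best.x.round(1).tolist()))
    print(k,out)
E
python3 g.py
```

```text
[598.8 -85.4   4.5  20.3] [-0.78  0.7  -0.28 -0.11  1.33 -0.43  0.14 -0.06  0.48  0.1  -0.88 -0.33
  0.3   0.51 -0.31 -0.42]
A [(20, np.float64(0.553), [584.6, 217.5, 163.2]), (26, np.float64(0.409), [585.9, 218.3, 169.8]), (32, np.float64(0.391), [585.0, 217.8, -3.5])]
B [(20, np.float64(0.467), [464.4, 156.3, 20.2]), (26, np.float64(0.557), [465.4, 155.5, 199.4]), (32, np.float64(0.66), [464.2, 158.0, 200.7])]
C [(20, np.float64(0.237), [514.3, 326.7, -5.9]), (26, np.float64(0.208), [513.9, 326.3, 0.4]), (32, np.float64(0.333), [513.6, 326.4, 6.8])]
```

>>> carry_out:
  travel:
    - [0.5, -0.5, -0.8]
    - [0.5, -0.5, -0.8]
    - [0.5, -0.5, -0.8]
    - [0.5, -0.5, -0.8]
    - [0.5, -0.5, -0.8]
  dr:
    - [0, 0, 0]
    - [0, 0, 0]
    - [0, 0, 0]
    - [0, 0, 0]
    - [0, 0, 0]
  gripper: [100, 100, 100, 100, 100]

```text
t: 1.22
tool_pos: [206.5, -540.9, 352.4]
tool_rot: [-180.0, -0.0, 13.4]
contact_force: [1.6, -0.8, -0.3]
grip_width: 85.0
finger_force: 0.0
```

>>> carry_out:
  travel:
    - [0.9, -0.8, 0]
    - [0.9, -0.8, 0]
    - [0.9, -0.8, 0]
    - [0.9, -0.8, 0]
    - [0.9, -0.8, 0]
  dr:
    - [0, 0, 0]
    - [0, 0, 0]
    - [0, 0, 0]
    - [0, 0, 0]
    - [0, 0, 0]
  gripper: [100, 100, 100, 100, 100]

```text
t: 1.63
tool_pos: [310.3, -392.5, 351.5]
tool_rot: [180.0, -0.0, 13.4]
contact_force: [0.9, 0.3, 0.1]
grip_width: 85.9
finger_force: 0.0
```

>>> carry_out:
  travel:
    - [0.9, -0.8, 0]
    - [0.9, -0.8, 0]
    - [0.9, -0.8, 0]
    - [0.9, -0.8, 0]
    - [0.9, -0.8, 0]
  dr:
    - [0, 0, 0]
    - [0, 0, 0]
    - [0, 0, 0]
    - [0, 0, 0]
    - [0, 0, 0]
  gripper: [100, 100, 100, 100, 100]

```text
t: 2.05
tool_pos: [413.9, -244.3, 351.5]
tool_rot: [180.0, -0.0, 13.4]
contact_force: [1.4, -0.4, -1.0]
grip_width: 85.4
finger_force: 0.0
```

>>> carry_out:
  travel:
    - [0.9, -0.8, 0]
    - [0.9, -0.8, 0]
    - [0.9, -0.8, 0]
    - [0.9, -0.8, 0]
    - [0, 0, 0]
  dr:
    - [0, 0, 0]
    - [0, 0, 0]
    - [0, 0, 0]
    - [0, 0, 0]
    - [0, 0, 0]
  gripper: [100, 100, 100, 100, 100]

```text
t: 2.47
tool_pos: [498.8, -123.1, 351.3]
tool_rot: [-179.9, -0.1, 13.6]
contact_force: [-0.8, -0.6, -0.0]
grip_width: 85.6
finger_force: 0.0
```

Run:
```python
from h import *
from plant import vision
p=vision.camera("wrist"); pickle.dump(p,open("w1.pkl","wb"))
cv2.imwrite("pics/w1.png",cv2.resize(p["pixels"],(800,600),interpolation=cv2.INTER_CUBIC)[...,::-1])
print(p["pose"].round(2).tolist(),p["mtx"])
```

```text
[[0.23, -0.94, -0.26, 564.82], [-0.97, -0.23, -0.06, -107.51], [-0.0, 0.26, -0.96, 494.29], [0.0, 0.0, 0.0, 1.0]] [[363.82354289   0.         281.45441265]
 [  0.         363.82354289 209.57069614]
 [  0.           0.           1.        ]]
```

View pics/w1.png

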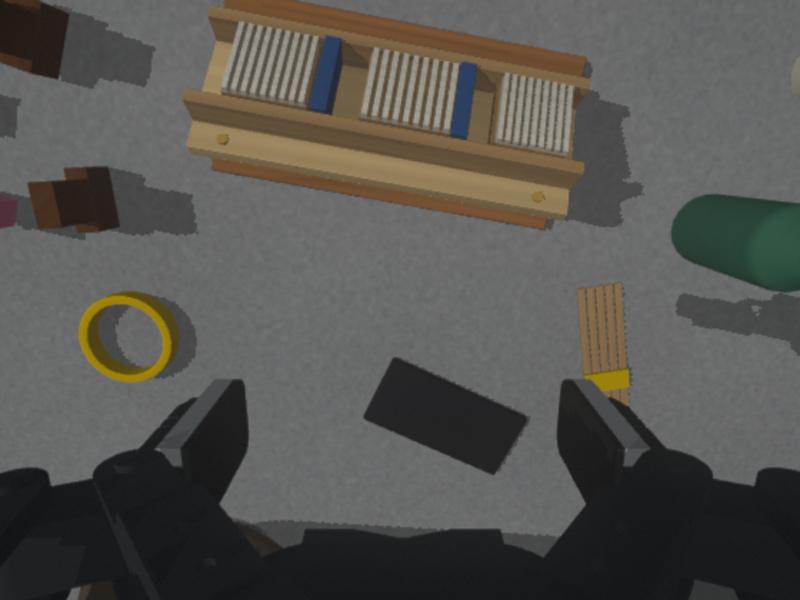

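Run:
```python
from h import *
p=pickle.load(open("w1.pkl","rb"))
cv2.imwrite("pics/w1z.png",cv2.resize(p["pixels"][10:110,145:345],(800,400),interpolation=cv2.INTER_CUBIC)[...,::-1])
```

```text
(no output)
```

View pics/w1z.png

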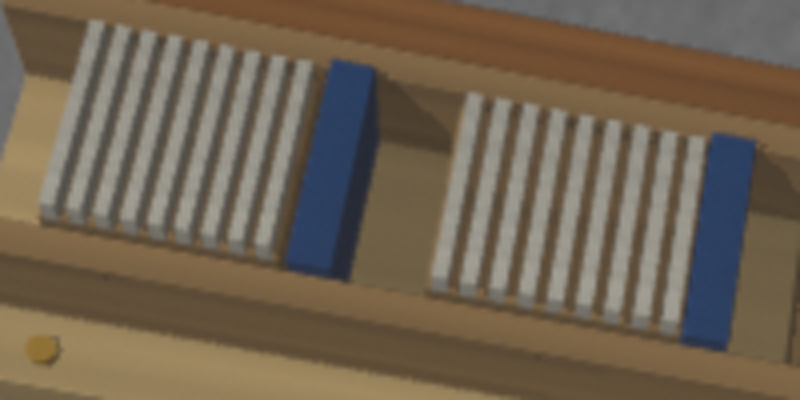

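```bash
cat > g2.py <<'E'
from h import *
from scipy.optimize import least_squares
ps=pickle.load(open("ps.pkl","rb")); s=ps["scene"]; w=pickle.load(open("w1.pkl","rb"))
Zs=np.array([[233,74],[193,158],[358,106],[323,197],[380,108],[346,203],[330,99],[296,186]])/4.4+[175,165]-.5
Zw=np.array([[331,61],[374,67],[287,268],[331,276],[471,94],[433,278],[713,134],[754,140],[682,338],[726,347]])/4+[145,10]-.5
def ms(v):
    x,y,a,g=v; L=np.array([[-28,-45,30],[28,-45,30],[-31,45,30],[31,45,30],[-31,57,30],[31,57,30],[-28,45-g,30],[28,45-g,30]])
    M=bedT(x,y,a); return proj(s,L@M[:3,:3].T+M[:3,3])
def mw(v):
    x,y,a,g=v; L=np.array([[31,57,30],[31,45,30],[-31,57,30],[-31,45,30],[28,45-g,30],[-28,45-g,30],[31,-45,30],[31,-57,30],[-31,-45,30],[-31,-57,30]])
    M=bedT(x,y,a); return proj(w,L@M[:3,:3].T+M[:3,3])
for f in (lambda v:(mw(v)-Zw).ravel(),lambda v:np.r_[(mw(v)-Zw).ravel(),(ms(v)-Zs).ravel()]):
    r=least_squares(f,[600,-85,4,29]); print(r.x.round(1),r.fun.round(1).tolist())
E
python3 g2.py
```

```text
[597.3 -90.8   3.7  25.5] [-0.2, -0.0, 0.3, 0.6, -0.8, -0.9, 0.1, -0.7, -0.4, 0.8, 0.1, 0.8, -0.3, -0.2, 0.5, 0.4, 0.1, -0.2, 0.7, -0.3]
[597.2 -90.6   3.8  24.8] [-0.6, 0.2, 0.0, 0.8, -1.1, -0.7, -0.2, -0.6, -1.3, 0.8, -0.8, 0.8, -0.6, -0.2, 0.2, 0.3, -0.1, -0.2, 0.4, -0.3, -1.4, 0.3, -1.0, -0.6, 0.4, -0.6, -1.0, -0.4, -0.5, -0.1, -2.1, -0.6, -2.1, -0.1, -2.9, -1.2]
```

Run:
```python
from h import *
w=pickle.load(open("w1.pkl","rb")); M=bedT(597.3,-90.8,3.7)
P=M.copy(); P[:3,3]+=M[:3,2]*30
def bed(uv):
    o=w["pose"][:3,3]; d=w["pose"][:3,:3]@np.linalg.solve(w["mtx"],[*uv,1]); n=M[:3,2]
    X=o+d*((P[:3,3]-o)@n)/(d@n); return (M[:3,:3].T@(X-M[:3,3])).round(1).tolist()
for q in [(92,22),(316,60),(44,208),(272,252),(471,94),(709,136),(433,278),(676,325),(374,67),(331,276)]: print(q,bed(np.array(q)/4+[145,10]-.5))
for q in [(505,75),(575,82),(497,145),(571,153)]: print(q,bed(np.array(q)*.7-.5))
```

```text
(92, 22) [29.1, 119.0, 30.0]
(316, 60) [30.4, 60.6, 30.0]
(44, 208) [-27.6, 117.9, 30.0]
(272, 252) [-28.2, 60.5, 30.0]
(471, 94) [29.0, 19.3, 30.0]
(709, 136) [30.0, -44.4, 30.0]
(433, 278) [-27.2, 19.7, 30.0]
(676, 325) [-27.8, -43.0, 30.0]
(374, 67) [31.6, 45.5, 30.0]
(331, 276) [-31.9, 44.8, 30.0]
(505, 75) [26.8, -78.7, 30.0]
(575, 82) [32.2, -131.9, 30.0]
(497, 145) [-32.4, -78.8, 30.0]
(571, 153) [-28.0, -132.9, 30.0]
```

>>> carry_out:
  travel:
    - [0, -0.95, 0]
    - [0, -0.95, 0]
    - [0, -0.95, 0]
    - [0, -0.95, 0]
    - [0, -0.95, 0]
  dr:
    - [0, 0, 0]
    - [0, 0, 0]
    - [0, 0, 0]
    - [0, 0, 0]
    - [0, 0, 0]
  gripper: [100, 100, 100, 100, 100]

```text
t: 2.93
tool_pos: [462.3, 11.5, 351.4]
tool_rot: [180.0, -0.0, 13.3]
contact_force: [0.4, -0.1, -0.5]
grip_width: 85.5
finger_force: 0.0
```

>>> carry_out:
  travel:
    - [0, -0.95, 0.4]
    - [0, -0.95, 0.4]
    - [0, -0.95, 0.4]
    - [0, -0.95, 0.4]
    - [0, 0, 0.4]
  dr:
    - [0, 0, 0]
    - [0, 0, 0]
    - [0, 0, 0]
    - [0, 0, -0.7]
    - [0, 0, -0.7]
  gripper: [100, 100, 100, 100, 100]

```text
t: 3.35
tool_pos: [435.5, 124.7, 291.0]
tool_rot: [-179.9, -0.0, 20.6]
contact_force: [0.0, -1.1, 0.4]
grip_width: 85.4
finger_force: 0.0
```

>>> carry_out:
  travel:
    - [0, 0, 0]
  dr:
    - [0, 0, 0]
  gripper: [100]

```text
t: 3.43
tool_pos: [435.2, 122.3, 289.6]
tool_rot: [-180.0, 0.2, 20.7]
contact_force: [-0.6, 0.7, -0.8]
grip_width: 85.6
finger_force: 0.0
```

Run:
```python
from h import *
from plant import vision
p=vision.camera("wrist"); pickle.dump(p,open("w2.pkl","wb"))
cv2.imwrite("pics/w2.png",cv2.resize(p["pixels"],(800,600),interpolation=cv2.INTER_CUBIC)[...,::-1])
```

```text
(no output)
```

View pics/w2.png

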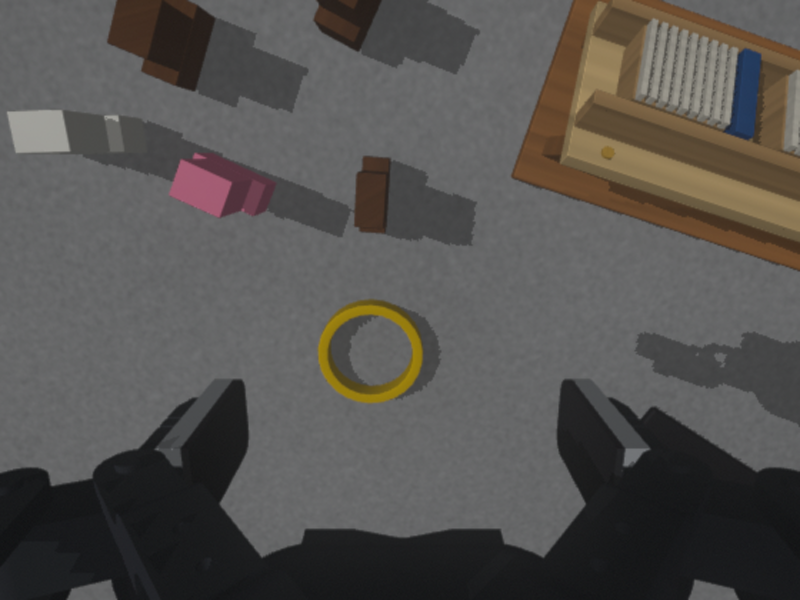

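```bash
cat > fit.py <<'E'
from h import *
def dark(p):
    i=p["pixels"].astype(int); r,g,b=i[...,0],i[...,1],i[...,2]
    return ((r<140)&(r-b>12)&(r-g>8)).astype(np.float32)
def fit(views,x0,y0,a0,ts):
    for t in ts:
        D=[(p,dark(p)*cv2.dilate((blockmask(p,x0,y0,a0,40)>0).astype(np.uint8),np.ones((13,13)))) for p in views]
        def cost(v):
            c=0
            for p,d in D:
                m=blockmask(p,*v,t); c+=1-np.minimum(m,d).sum()/np.maximum(m,d).sum()
            return c
        r=min((minimize(cost,(x0,y0,a),method="Nelder-Mead",options=dict(initial_simplex=[[x0,y0,a],[x0+6,y0,a],[x0,y0+6,a],[x0,y0,a+6]],maxfev=200)) for a in (a0-6,a0,a0+6)),key=lambda r:r.fun)
        print(t,round(r.fun,3),r.x.round(1))
if __name__=="__main__":
    w=pickle.load(open("w2.pkl","rb"))
    fit([w],464,156,20,(20,26,32))
E
python3 fit.py
```

```text
20 0.101 [464.3 156.5  15.8]
26 0.267 [464.8 155.6  10.2]
32 0.391 [466.1 151.3  17.2]
```

>>> carry_out:
  travel:
    - [0, 0, 0]
    - [0.62, -0.41, 0.9]
    - [0.62, -0.41, 0.9]
    - [0, 0, 0.9]
    - [0, 0, 0.9]
  dr:
    - [0, 0, 0.94]
    - [0, 0, 0]
    - [0, 0, 0]
    - [0, 0, 0]
    - [0, 0, 0]
  gripper: [100, 100, 100, 100, 100]

```text
t: 3.9
tool_pos: [467.5, 155.2, 183.1]
tool_rot: [180.0, -0.1, 15.5]
contact_force: [-0.4, 0.2, -0.2]
grip_width: 85.3
finger_force: 0.0
```

>>> carry_out:
  travel:
    - [0, 0, 0.7]
    - [0, 0, 0.5]
    - [0, 0, 0]
    - [0, 0, 0]
  dr:
    - [0, 0, 0]
    - [0, 0, 0]
    - [0, 0, 0]
    - [0, 0, 0]
  gripper: [100, 100, 90, 80]

```text
t: 4.23
tool_pos: [466.3, 154.8, 147.7]
tool_rot: [180.0, 0.0, 15.5]
contact_force: [0.6, -0.2, 0.3]
grip_width: 68.6
finger_force: 0.0
```

Run:
```python
from fit import *
from plant import vision,read_state
p=vision.camera("wrist"); pickle.dump(p,open("w3.pkl","wb"))
fit([p],464.3,156.5,16,(20,))
s=read_state(); print(s["tool_pos"],s["tool_rot"],s["grip_width"])
cv2.imwrite("pics/w3.png",cv2.resize(p["pixels"],(800,600),interpolation=cv2.INTER_CUBIC)[...,::-1])
```

```text
20 0.05 [464.6 156.3  16.6]
[466.71299512 155.08108381 148.33247004] [ 1.79994683e+02 -4.76302636e-02  1.55616670e+01] 68.3213800421424
```

View pics/w3.png

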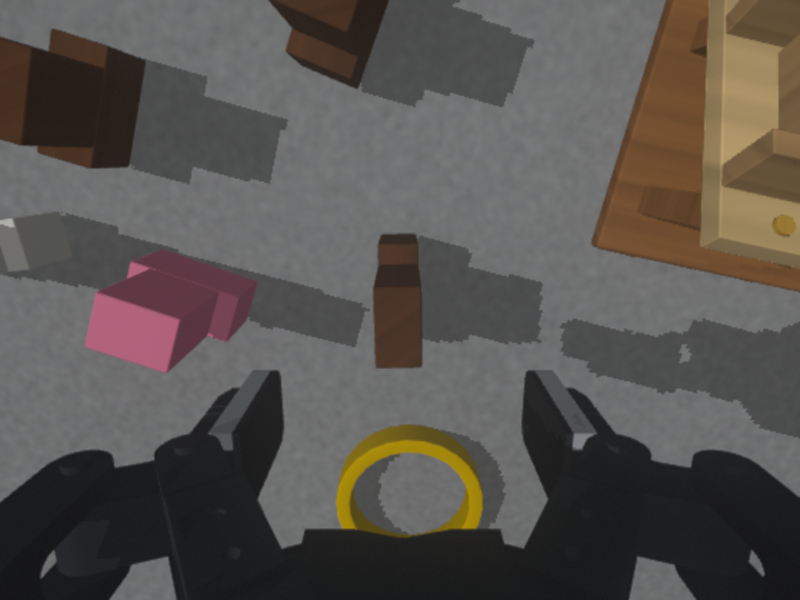

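>>> carry_out:
  travel:
    - [-0.06, -0.06, 0.5]
    - [0, 0, 0.9]
    - [0, 0, 0.9]
    - [0, 0, 0.8]
    - [0, 0, 0.38]
  dr:
    - [0, 0, -0.2]
    - [0, 0, 0]
    - [0, 0, 0]
    - [0, 0, 0]
    - [0, 0, 0]
  gripper: [65, 60, 60, 60, 60]
  force: 50

```text
t: 4.7
tool_pos: [464.0, 156.7, 42.2]
tool_rot: [180.0, -0.0, 16.6]
contact_force: [-1.6, -0.4, -0.5]
grip_width: 51.6
finger_force: 0.0
```

>>> carry_out:
  travel:
    - [0, 0, 0]
    - [0, 0, 0]
    - [0, 0, 0]
    - [0, 0, 0]
    - [0, 0, 0]
  dr:
    - [0, 0, 0]
    - [0, 0, 0]
    - [0, 0, 0]
    - [0, 0, 0]
    - [0, 0, 0]
  gripper: [0, 0, 0, 0, 0]

```text
t: 5.12
tool_pos: [464.7, 157.2, 44.3]
tool_rot: [180.0, -0.2, 16.7]
contact_force: [0.3, -2.0, 12.5]
grip_width: 19.7
finger_force: 51.8
```

>>> carry_out:
  travel:
    - [0, 0, 0]
    - [0, 0, 0]
    - [0, 0, 0]
  dr:
    - [0, 0, 0]
    - [0, 0, 0]
    - [0, 0, 0]
  gripper: [0, 0, 0]

```text
t: 5.37
tool_pos: [464.7, 157.2, 44.3]
tool_rot: [180.0, -0.2, 16.7]
contact_force: [-0.4, -2.0, 12.1]
grip_width: 19.3
finger_force: 51.9
```

>>> carry_out:
  travel:
    - [0, 0, -0.5]
    - [0, 0, -0.9]
    - [0, 0, -0.9]
    - [0, 0, -0.9]
    - [0, 0, -0.9]
  dr:
    - [0, 0, 0]
    - [0, 0, 0]
    - [0, 0, 0]
    - [0, 0, 0]
    - [0, 0, 0]
  gripper: [0, 0, 0, 0, 0]

```text
t: 5.78
tool_pos: [463.5, 156.9, 168.0]
tool_rot: [180.0, -0.1, 16.7]
contact_force: [0.8, 0.4, -1.1]
grip_width: 19.6
finger_force: 50.4
```

>>> carry_out:
  travel:
    - [0, 0, -0.9]
    - [0, 0, -0.9]
    - [0, 0, -0.3]
    - [0, 0, 0]
  dr:
    - [0, 0, 0]
    - [0, 0, 0]
    - [0, 0, 0]
    - [0, 0, 0]
  gripper: [0, 0, 0, 0]

```text
t: 6.12
tool_pos: [465.0, 157.4, 231.9]
tool_rot: [180.0, -0.3, 16.7]
contact_force: [0.9, -0.2, 0.2]
grip_width: 19.3
finger_force: 50.4
```

```bash
cat > go.py <<'E'
from h import *
from plant import read_state
import sys
x,y,a,by,bz,bx=map(float,sys.argv[1:7])
M=bedT(x,y,a); T=M[:3,:3]@np.diag([1,-1,-1.]); P=M[:3,3]+M[:3,:3]@[bx,by,bz]
s=read_state(); C=R.from_euler("xyz",s["tool_rot"],degrees=True).as_matrix()
print("rot units",(R.from_matrix(C.T@T).as_rotvec(degrees=True)/5).round(2),"travel units after rot",(T.T@(P-s["tool_pos"])/30).round(3))
print("bed pos",(M[:3,:3].T@(s["tool_pos"]-M[:3,3])).round(1),"goal",P.round(1),s["tool_pos"].round(1),s["contact_force"].round(1))
E
python3 go.py 597.3 -90.8 3.7 33.5 95 0
```

```text
rot units [ 0.68 -6.04  2.54] travel units after rot [ 6.131  7.423 -0.283]
bed pos [-183.9  256.2   86.5] goal [642.5 -54.3 147.3] [465.  157.4 231.9] [ 0.9 -0.2  0.2]
```

>>> carry_out:
  travel:
    - [0, 0, 0]
    - [0, 0, 0]
    - [0, 0, 0]
    - [0, 0, 0]
    - [0, 0, 0]
  dr:
    - [0.1, -0.86, 0.36]
    - [0.1, -0.86, 0.36]
    - [0.1, -0.86, 0.36]
    - [0.1, -0.86, 0.36]
    - [0.1, -0.86, 0.36]
  gripper: [0, 0, 0, 0, 0]

```text
t: 6.53
tool_pos: [463.2, 157.0, 228.1]
tool_rot: [-179.2, 21.9, 7.7]
contact_force: [0.7, -0.5, -1.0]
grip_width: 19.9
finger_force: 50.3
```

>>> carry_out:
  travel:
    - [0, 0, 0]
    - [0, 0, 0]
    - [0, 0, 0]
  dr:
    - [0.1, -0.86, 0.36]
    - [0.1, -0.86, 0.36]
    - [0, 0, 0]
  gripper: [0, 0, 0]

```text
t: 6.78
tool_pos: [463.9, 156.6, 226.1]
tool_rot: [-180.0, 30.7, 3.6]
contact_force: [-1.6, -0.3, -1.3]
grip_width: 19.5
finger_force: 50.3
```

```bash
python3 go.py 597.3 -90.8 3.7 33.5 95 0
```

```text
rot units [-0.01  0.13 -0.01] travel units after rot [ 6.069  7.399 -0.469]
bed pos [-182.1  255.5   80.9] goal [642.5 -54.3 147.3] [463.9 156.6 226.1] [-1.6 -0.3 -1.3]
```

>>> carry_out:
  travel:
    - [0.67, 0.82, -0.2]
    - [0.67, 0.82, -0.2]
    - [0.67, 0.82, -0.1]
    - [0.67, 0.82, 0]
    - [0.67, 0.82, 0]
  dr:
    - [0, 0, 0]
    - [0, 0, 0]
    - [0, 0, 0]
    - [0, 0, 0]
    - [0, 0, 0]
  gripper: [0, 0, 0, 0, 0]

```text
t: 7.2
tool_pos: [566.3, 39.4, 190.1]
tool_rot: [-179.9, 30.1, 3.9]
contact_force: [0.5, 0.7, -0.5]
grip_width: 19.5
finger_force: 50.3
```

>>> carry_out:
  travel:
    - [0.67, 0.82, 0]
    - [0.67, 0.82, 0]
    - [0.67, 0.82, 0]
    - [0.67, 0.82, 0]
    - [0, 0, 0]
  dr:
    - [0, 0, 0]
    - [0, 0, 0]
    - [0, 0, 0]
    - [0, 0, 0]
    - [0, 0, 0]
  gripper: [0, 0, 0, 0, 0]

```text
t: 7.62
tool_pos: [642.9, -57.3, 147.1]
tool_rot: [-180.0, 30.2, 3.7]
contact_force: [0.4, -0.1, -1.2]
grip_width: 19.2
finger_force: 50.3
```

>>> carry_out:
  travel:
    - [0, 0, 0]
  dr:
    - [0, 0, 0]
  gripper: [0]

```text
t: 7.7
tool_pos: [641.3, -54.2, 148.7]
tool_rot: [-179.9, 30.2, 3.8]
contact_force: [0.4, 0.5, -0.8]
grip_width: 20.1
finger_force: 50.3
```

```bash
python3 go.py 597.3 -90.8 3.7 33.5 95 0
python3 - <<'E'
from h import *
from plant import vision
o=[]
for n in("wrist","scene","side"):
    p=vision.camera(n); pickle.dump(p,open(n+"4.pkl","wb")); o.append(p["pixels"])
a=cv2.resize(o[0][60:340,130:430],(600,560),interpolation=cv2.INTER_CUBIC)
b=np.vstack([cv2.resize(o[1][140:240,190:290],(200,200)),cv2.resize(o[2][130:230,230:330],(200,200)),np.zeros((160,200,3),np.uint8)])
cv2.imwrite("pics/w4.png",np.hstack([a,b])[...,::-1])
E
```

```text
rot units [-0.02  0.05  0.01] travel units after rot [0.059 0.008 0.02 ]
bed pos [-1.8 33.7 95.6] goal [642.5 -54.3 147.3] [641.3 -54.2 148.7] [ 0.4  0.5 -0.8]
```

View pics/w4.png

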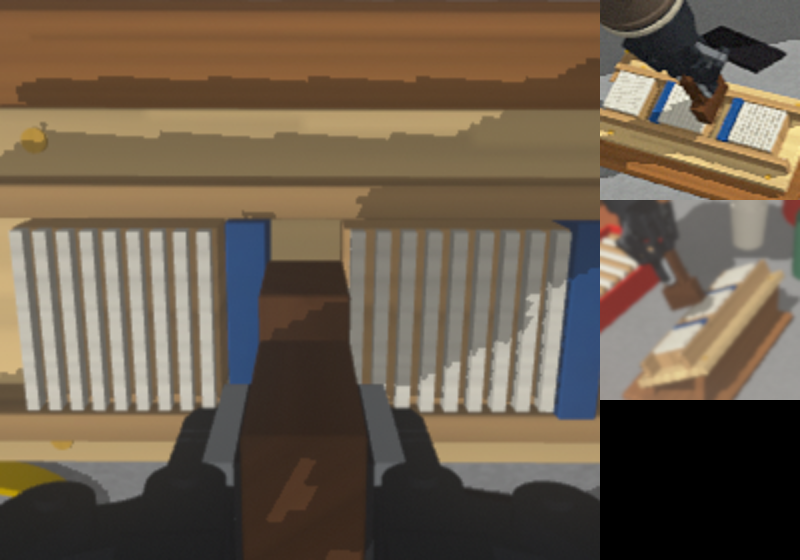

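Run:
```python
from h import *
from plant import read_state
w=pickle.load(open("wrist4.pkl","rb")); M=bedT(597.3,-90.8,3.7)
f=lambda X:((proj(w,np.array(X)@M[:3,:3].T+M[:3,3])+.5-[130,60])*2).round(1).tolist()
print("wall in/out far",f([[31,45,30],[31,57,30]]),"form end far/near",f([[28,22,30],[-28,22,30]]),"rail in far",f([[31,33,26]]),"near",f([[-31,60,26]]), "-ywall near",f([[-31,-45,30]]))
s=read_state(); C=R.from_euler("xyz",s["tool_rot"],degrees=True).as_matrix()
print("block far bottom, shoulder, ",((proj(w,np.array([[28,-10,44.3],[28,10,44.3],[28,10,8.3],[18,10,8.3]])@C.T+s["tool_pos"])+.5-[130,60])*2).round(1).tolist())
i=w["pixels"]; print(i[60:62+140,283].astype(int).sum(1)[60:140:1].tolist()); print(i[175,255:315].tolist())
```

```text
wall in/out far [[265.5, 224.5], [224.0, 224.5]] form end far/near [[344.8, 234.9], [341.8, 412.5]] rail in far [[306.9, 222.3]] near [[221.4, 415.8]] -ywall near [[556.3, 421.7]]
block far bottom, shoulder,  [[257.9, 262.1], [334.4, 262.0], [341.0, 298.2], [340.5, 342.6]]
[453, 453, 451, 448, 443, 439, 426, 332, 305, 301, 303, 302, 302, 305, 305, 307, 309, 309, 310, 313, 317, 316, 320, 319, 320, 321, 322, 317, 264, 234, 221, 216, 234, 309, 365, 375, 376, 381, 377, 375, 372, 370, 367, 361, 359, 356, 350, 347, 335, 320, 331, 337, 341, 342, 343, 341, 343, 340, 340, 337, 336, 336, 337, 336, 337, 336, 337, 337, 336, 325, 213, 145, 134, 133, 134, 134, 135, 133, 135, 137]
[[52, 79, 121], [52, 79, 121], [51, 77, 120], [51, 78, 121], [51, 78, 121], [51, 77, 121], [51, 75, 117], [46, 61, 88], [44, 51, 68], [54, 57, 68], [93, 87, 77], [134, 116, 84], [138, 118, 85], [138, 119, 86], [138, 119, 86], [138, 119, 86], [138, 119, 86], [138, 119, 86], [138, 119, 86], [138, 119, 86], [138, 118, 85], [138, 118, 85], [138, 119, 85], [138, 119, 85], [138, 119, 85], [138, 119, 85], [138, 118, 85], [138, 119, 86], [138, 118, 85], [138, 118, 85], [138, 118, 85], [138, 119, 86], [139, 119, 86], [138, 118, 84], [138, 118, 85], [138, 119, 85], [138, 119, 85], [138, 119, 85], [138, 119, 85], [138, 119, 85], [138, 119, 85], [138, 118, 85], [138, 118, 85], [138, 118, 85], [134, 115, 83], [113, 94, 68], [141, 114, 80], [161, 130, 90], [167, 134, 93], [164, 134, 95], [136, 124, 104], [113, 107, 98], [110, 106, 97], [110, 105, 97], [110, 106, 97], [110, 105, 97], [111, 105, 95], [116, 102, 84], [120, 98, 70], [121, 98, 69]]
```

Run:
```python
from h import *
i=pickle.load(open("wrist4.pkl","rb"))["pixels"].astype(int).sum(2)
for r in (193,198,205,230,290): print(r,i[r,250:320].tolist())
```

```text
193 [255, 253, 253, 253, 254, 252, 252, 251, 250, 249, 248, 246, 204, 155, 139, 139, 137, 138, 138, 137, 136, 135, 137, 137, 137, 138, 136, 136, 137, 137, 135, 135, 134, 133, 130, 134, 135, 134, 134, 133, 133, 132, 134, 132, 133, 132, 133, 134, 133, 132, 142, 217, 391, 405, 386, 350, 383, 387, 387, 389, 387, 381, 337, 293, 288, 288, 289, 301, 361, 386]
198 [252, 250, 252, 249, 249, 249, 249, 247, 247, 249, 245, 227, 161, 139, 139, 137, 139, 139, 137, 136, 137, 138, 137, 138, 138, 135, 136, 136, 135, 135, 136, 135, 135, 135, 132, 134, 132, 131, 133, 133, 134, 133, 132, 133, 133, 134, 131, 133, 132, 133, 134, 138, 206, 371, 397, 359, 370, 373, 373, 373, 372, 364, 306, 280, 277, 279, 281, 298, 366, 372]
205 [253, 252, 251, 250, 250, 249, 248, 247, 246, 237, 173, 147, 143, 143, 143, 143, 141, 138, 140, 137, 137, 135, 133, 134, 132, 132, 134, 133, 134, 134, 134, 132, 133, 131, 130, 131, 130, 134, 131, 130, 134, 132, 131, 133, 132, 132, 133, 132, 130, 137, 133, 131, 136, 168, 284, 348, 373, 377, 376, 375, 377, 367, 314, 288, 287, 287, 290, 318, 371, 375]
230 [251, 248, 249, 249, 248, 247, 243, 245, 239, 208, 179, 159, 153, 153, 147, 140, 137, 137, 138, 139, 140, 143, 139, 140, 139, 138, 134, 135, 135, 137, 137, 134, 133, 135, 131, 135, 132, 135, 136, 136, 135, 132, 132, 131, 133, 134, 131, 134, 131, 133, 133, 136, 137, 138, 200, 370, 386, 386, 388, 385, 379, 328, 277, 269, 271, 274, 304, 378, 388, 388]
290 [118, 134, 141, 143, 135, 141, 138, 138, 134, 136, 134, 137, 136, 132, 136, 135, 133, 131, 133, 133, 131, 135, 134, 132, 133, 132, 134, 135, 135, 144, 173, 177, 175, 176, 174, 171, 171, 166, 139, 135, 135, 134, 136, 135, 133, 136, 135, 133, 136, 137, 136, 138, 135, 134, 135, 138, 137, 137, 136, 137, 136, 137, 134, 114, 102, 104, 128, 214, 250, 254]
```

>>> carry_out:
  travel:
    - [0.065, 0.01, 0.3]
    - [0, 0, 0.3]
    - [0, 0, 0.1]
    - [0, 0, 0.1]
    - [0, 0, 0.1]
  dr:
    - [0, -0.04, 0]
    - [0, 0, 0]
    - [0, 0, 0]
    - [0, 0, 0]
    - [0, 0, 0]
  gripper: [0, 0, 0, 0, 0]

```text
t: 8.27
tool_pos: [629.3, -53.9, 125.9]
tool_rot: [-179.9, 30.5, 3.8]
contact_force: [0.3, 0.4, -1.2]
grip_width: 19.3
finger_force: 50.4
```

```bash
python3 go.py 597.3 -90.8 3.7 33.5 44.3 0
```

```text
rot units [-0.01  0.09  0.02] travel units after rot [0.023 0.042 0.852]
bed pos [-0.7 34.8 69.9] goal [617.2 -55.9 103.4] [629.3 -53.9 125.9] [ 0.3  0.4 -1.2]
```

>>> carry_out:
  travel:
    - [0, 0, 0.15]
    - [0, 0, 0.15]
    - [0, 0, 0.15]
    - [0, 0, 0.1]
    - [0, 0, 0.1]
  dr:
    - [0, 0.08, 0]
    - [0, 0, 0]
    - [0, 0, 0]
    - [0, 0, 0]
    - [0, 0, 0]
  gripper: [0, 0, 0, 0, 0]

```text
t: 8.68
tool_pos: [619.6, -54.7, 108.9]
tool_rot: [-179.9, 30.1, 3.8]
contact_force: [-0.8, -0.2, 0.3]
grip_width: 19.3
finger_force: 50.4
```

```bash
python3 go.py 597.3 -90.8 3.7 33.5 44.3 0
```

```text
rot units [-0.01  0.01  0.02] travel units after rot [0.021 0.035 0.202]
bed pos [-0.6 34.5 50.4] goal [617.2 -55.9 103.4] [619.6 -54.7 108.9] [-0.8 -0.2  0.3]
```

Going in freely. Press on to contact.

>>> carry_out:
  travel:
    - [0, 0, 0.08]
    - [0, 0, 0.06]
    - [0, 0, 0.05]
    - [0, 0, 0]
  dr:
    - [0, 0, 0]
    - [0, 0, 0]
    - [0, 0, 0]
    - [0, 0, 0]
  gripper: [0, 0, 0, 0]

```text
t: 9.02
tool_pos: [616.9, -54.9, 104.1]
tool_rot: [-179.9, 30.1, 3.8]
contact_force: [0.1, -0.9, -0.5]
grip_width: 19.3
finger_force: 50.4
```

>>> carry_out:
  travel:
    - [0, 0, 0.05]
    - [0, 0, 0]
  dr:
    - [0, 0, 0]
    - [0, 0, 0]
  gripper: [0, 0]

```text
t: 9.18
tool_pos: [616.8, -55.0, 103.7]
tool_rot: [-179.9, 30.0, 3.8]
contact_force: [1.2, -0.1, 6.1]
grip_width: 19.5
finger_force: 51.1
```

```bash
python3 go.py 597.3 -90.8 3.7 33.5 44.3 0
```

```text
rot units [-0.01 -0.01  0.02] travel units after rot [0.016 0.033 0.005]
bed pos [-0.5 34.5 44.4] goal [617.2 -55.9 103.4] [616.8 -55.  103.7] [ 1.2 -0.1  6.1]
```

>>> carry_out:
  travel:
    - [0, 0, 0.06]
    - [0, 0, 0.04]
    - [0, 0, 0]
  dr:
    - [0, 0, 0]
    - [0, 0, 0]
    - [0, 0, 0]
  gripper: [0, 0, 0]

```text
t: 9.43
tool_pos: [616.8, -55.1, 103.6]
tool_rot: [-179.9, 29.8, 3.8]
contact_force: [7.1, 0.7, 31.5]
grip_width: 19.3
finger_force: 54.5
```

```bash
python3 go.py 597.3 -90.8 3.7 33.5 44.3 0
```

```text
rot units [-0.   -0.04  0.02] travel units after rot [0.014 0.03  0.001]
bed pos [-0.4 34.4 44.3] goal [617.2 -55.9 103.4] [616.8 -55.1 103.6] [ 7.1  0.7 31.5]
```

>>> carry_out:
  travel:
    - [0, 0, -0.08]
    - [0, 0, 0]
    - [0, 0, 0]
    - [0, 0, 0]
    - [0, 0, 0]
  dr:
    - [0, 0, 0]
    - [0, 0, 0]
    - [0, 0, 0]
    - [0, 0, 0]
    - [0, 0, 0]
  gripper: [0, 60, 60, 60, 60]

```text
t: 9.85
tool_pos: [615.8, -55.0, 102.1]
tool_rot: [-179.9, 30.1, 3.8]
contact_force: [0.3, 0.0, 0.6]
grip_width: 51.4
finger_force: 0.0
```

>>> carry_out:
  travel:
    - [0, 0, -0.3]
    - [0, 0, -0.6]
    - [0, 0, -0.9]
    - [0, 0, -0.9]
    - [0, 0, -0.9]
  dr:
    - [0, 0, 0]
    - [0, 0, 0]
    - [0, 0, 0]
    - [0, 0, 0]
    - [0, 0, 0]
  gripper: [60, 60, 60, 60, 60]

```text
t: 10.27
tool_pos: [670.5, -51.5, 197.6]
tool_rot: [-179.9, 30.0, 3.8]
contact_force: [0.3, -0.4, -0.4]
grip_width: 51.3
finger_force: 0.0
```

>>> carry_out:
  travel:
    - [0, 0, -0.5]
    - [0, 0, 0]
    - [0, 0, 0]
  dr:
    - [0, 0, 0]
    - [0, 0, 0]
    - [0, 0, 0]
  gripper: [60, 60, 60]

```text
t: 10.52
tool_pos: [678.0, -51.0, 209.5]
tool_rot: [-179.9, 30.0, 3.8]
contact_force: [-0.5, -1.0, -0.4]
grip_width: 51.4
finger_force: 0.0
```

Run:
```python
from h import *
from plant import vision
o=[]
for n in("wrist","scene","side"): o.append(vision.camera(n)["pixels"])
a=cv2.resize(o[0],(500,375))
z=lambda i:cv2.resize(i,(300,300),interpolation=cv2.INTER_CUBIC)
C=np.zeros((600,800,3),np.uint8); C[:375,:500]=a; C[:300,500:]=z(o[1][130:240,190:300]); C[300:,500:]=z(o[2][130:230,230:330]); C[380:600,:293]=cv2.resize(o[1][120:320,140:460],(293,220))
cv2.imwrite("pics/w5.png",C[...,::-1])
```

```text
(no output)
```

View pics/w5.png

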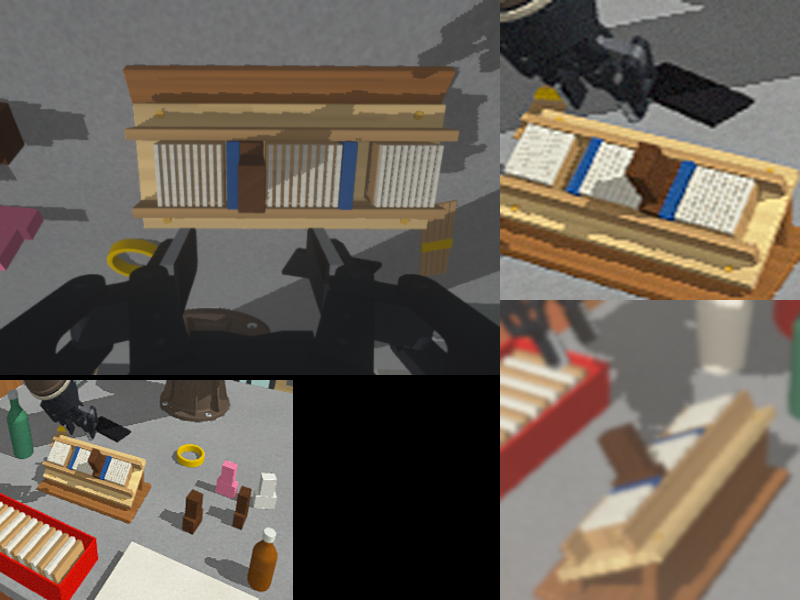

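The thin block sits home between the +y blue wall and the form, tongue outward (wrist crop around (250,178)). The other two blocks, the glue bottle and the flask are all still standing.

```bash
python3 -c "
from plant import robot
print(robot.hand_in())"
```

```text
the job is handed in; nothing more can be done
None
```

I picked the thin block from the camera measurement (gap about 23 mm), so the other two were never tried. It is pressed home in the gap with its tongue outward and released. The other two blocks, glue bottle and flask still stand, and the job is handed in at about 11 s, with no verdict returned.

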